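# Load the copper spacer sleeves into the tube magazine

### The arm

A 7-joint arm with a two-finger parallel gripper is mounted at the origin on the work surface. World frame = base frame: x ahead of the robot, y to its left, z up, the work surface at z = 0. Lengths are in m, angles in degrees, forces in N, time in s.
With the tool pointing down it reaches from about 0.425 to 0.925 m from the base axis. Payload 6.8 kg.
Tool frame: the origin (TCP) lies where the fingers leave the gripper's body, on its centre line; the fingertips stand 73 mm ahead of it and the grasp point (between the pads) lies ctrl.tcp_to_grasp ahead of it (ctrl.tcp_to_grasp is the distance from the TCP to the grasp point, in m); z points along the fingers, y is the line along which they close (so a half turn about z gives the same grasp; the last joint's range is limited). The gripper opens to 85 mm and grips with 20 to 120 N. Pads are 22 mm wide; open, the fingers measure 114 mm over their backs; the gripper's body (76 mm by 85 mm) begins 54 mm behind the grasp point. The pads swing forward as they close: fully open they stand 13 mm farther back than shut.
Start: joints at [-77.412, 27.33, 1.283, 89.118, -0.659, 63.558, -4.761], TCP at [0.217, 0.639, 0.304] pointing down, gripper open.
Joint ranges: [-169.35, 169.35], [-19.33, 120.38], [-80.79, 83.38], [13.8, 139.57], [-78.32, 258.32], [9.67, 109.79], [-169.56, 169.56]. Speed limits (degrees/s): [136.94, 136.94, 180, 180, 180, 180, 180].

### API

Orientations are given as a 3x3 rotation matrix whose columns are the frame's x, y, z axes.
In Python, from bench import ctrl gives the robot as it stands.
- The arm moves only by the tool jog_arm, never from a script. Its argument "deltas" is a list of rows, each an object with "claw": the closure, from -1 (fully open) to 1 (shut); "offset": the shift along the tool's x, y, z normalised to -1 to 1, where 1 is 0.2 m, a list of three; "turn": the turn about the tool's z normalised to -1 to 1, where 1 is 360 degrees. In form: [{"claw": claw, "offset": [x, y, z], "turn": turn}, ...]. A call has 1 to 8 rows; each row shifts and turns the commanded pose from where the row before left it, along the tool's axes as they then stand; what a row does not reach is not made up. A row lasts 1/12 s, in which the tool goes at most 41.7 mm and 7.16 degrees, less where a joint would pass 70% of its speed; a pose out of reach is approached as far as the arm can. A call with a number of a shift or a turn outside -1 to 1 is refused whole. A call with a gripper value outside its range is refused whole. The fingers move at their own pace and stop on an object; the grip force is fixed at half the most. Time passes only in rows, so rows that do not move let the fingers close. It gives the time, the measured TCP pose, the force, the opening and the grip force at its end, in the units of the state.
- ctrl.get_obs(): the state, without advancing time (a new reading comes with each control period).
- ctrl.snapshot(name): name is "side" or "top" or "wrist"; returns a dict with "image" (384x512x3 uint8, blue, green, red), "K" (3x3 intrinsics, pixels), "eye" and "rotation" of the camera in the world. Camera axes: x right, y up, looking along -z (the intrinsics and any distortion apply to the point x, -y, -z); pixel columns grow to the right and rows downward; lengths in m; the calibration is good to about 2 mm. A picture is of the moment at which its call begins. There is no depth.
- ctrl.close_job(): hands the job in; it is judged then, once.
The state is a dict: "time_s": time; "joints": joint angles; "dq": joint speeds; "joint_efforts": joint torques, N m; "tool_pos": TCP position; "orientation": TCP orientation; "force": force on the tool from outside, world axes, zero at the start; "torque": the same for the moment, N m; "finger_gap": finger opening in m; "grip_force": force on a finger pad.
Only numpy, scipy, OpenCV 4.12 (cv2) and the standard library are available. Lean on these libraries where they do the work, as an engineer would, in place of code of your own. Each camera call takes 0.05 s, during which the arm holds its last target. There are 200 camera calls.

### The job

Load both copper spacer sleeves into the upright feed tube of the green-based magazine on the slate bench, one after the other through its flared mouth, so that they stand end to end in the tube, the lower one down on the tube's floor. Either copper sleeve may go first; leave the dark steel sleeve of the same size standing where it is.

Things in the scene. Friction and masses are not known exactly. Their poses are not given: they have to be found in the camera images.
- copper_sleeve_1: Copper-coloured straight round sleeve (pipe spacer), 36 mm outside diameter, 26 mm bore, 60 mm tall, standing upright on the bench; origin: centre of its lower end, z up along its axis. About 0.26 kg.
- copper_sleeve_2: A second copper sleeve, the same as the first: straight round sleeve (pipe spacer), 36 mm outside diameter, 26 mm bore, 60 mm tall, standing upright on the bench; origin: centre of its lower end, z up along its axis. About 0.26 kg.
- steel_sleeve: Dark grey steel straight round sleeve (pipe spacer), 36 mm outside diameter, 26 mm bore, 60 mm tall, standing upright on the bench; origin: centre of its lower end, z up along its axis. A bystander: it stays where it is.
- tube_floor (a point): Centre of the tube's floor, on its axis, 20 mm above the bench; z up, x towards the 13 mm wide sight slot up the tube. Magazine, fixed to the bench: green base 150 x 120 x 20 mm; upright grey tube, 50 mm inside, up to 128 mm above the floor; then a steel funnel mouth widening to 74 mm inside (80 mm outside), rim 148 mm above the floor. It takes two sleeves, which drop down it freely.
Things that resemble listed ones, but are neither listed nor needed, are in the scene too. Leave any blue or white look-alike of the copper_sleeve_1 alone.

How it is judged (in metres and radians):
At the end, for the whole second after the job is handed in: Both copper sleeves are at rest in the tube, upright within 10 degrees and within 15 mm of its axis: one on the tube floor (its lower end within 10 mm of it), the other on top of it (lower end 50 to 70 mm above the floor) (((horizontal distance between each of copper_sleeve_1, copper_sleeve_2 and tube_floor below 0.015 m and z of copper_sleeve_1 in the frame of tube_floor between -0.006 and 0.01 m and angle between each of copper_sleeve_1, copper_sleeve_2's own z axis and vertical below 0.175 rad and linear speed of each of copper_sleeve_1, copper_sleeve_2 below 0.03 m/s and z of copper_sleeve_2 in the frame of tube_floor between 0.05 and 0.07 m) or (horizontal distance between each of copper_sleeve_2, copper_sleeve_1 and tube_floor below 0.015 m and z of copper_sleeve_2 in the frame of tube_floor between -0.006 and 0.01 m and angle between each of copper_sleeve_2, copper_sleeve_1's own z axis and vertical below 0.175 rad and linear speed of each of copper_sleeve_2, copper_sleeve_1 below 0.03 m/s and z of copper_sleeve_1 in the frame of tube_floor between 0.05 and 0.07 m))); the robot touches nothing.
It fails at once if the steel sleeve is moved more than 30 mm or tipped (distance of steel_sleeve from where it was at the start of the episode above 0.03 m or angle between steel_sleeve's own z axis and vertical above 0.3 rad).
It also fails if it takes over 54 s, if anything falls off the work surface, if the arm or the gripper's body presses on something with over 40 N, if the wrist force passes 120 N, or if a joint passes its speed limit or range.

## Working session

There is one attempt and no reset: what is moved stays moved. The work goes in short steps, Python scripts to look and compute and a tool call to move; the robot and the scene stay as the last step left them, time stands still between calls to the robot, and variables do not carry over. Pictures are saved under pics/ and viewed, at most 10 in all, crops included, and the job is handed in when it is done.

Besides the shell and the picture viewer there is one more tool, called by a JSON object that holds its "method" and its "body". jog_arm: Moves the arm, as the interface text tells. Its arguments: {"type":"object","properties":{"deltas":{"type":"array","items":{"type":"object","properties":{"claw":{"type":"number"},"offset":{"type":"array","items":{"type":"number","minimum":-1,"maximum":1}},"turn":{"type":"number","minimum":-1,"maximum":1}}}}},"required":["deltas"]}

```bash
ls; mkdir -p pics
python3 - <<'E'
from bench import ctrl
import cv2,numpy as np,pickle
S={}
for n in("side","top","wrist"):
    s=ctrl.snapshot(n);S[n]=s;cv2.imwrite(f"pics/{n}0.png",s["image"]);print(n,np.round(s["eye"],3).tolist(),np.round(s["K"],1).tolist(),np.round(s["rotation"],3).tolist(),[k for k in s])
pickle.dump(S,open("s0.pkl","wb"))
o=ctrl.get_obs();print({k:np.round(v,3).tolist() for k,v in o.items()},ctrl.tcp_to_grasp)
cv2.imwrite("pics/a.png",cv2.resize(np.hstack([S["side"]["image"],S["top"]["image"]]),(800,300)))
E
```

```text
pics
side [0.441, -0.572, 0.626] [[411.9, 0.0, 256.4], [0.0, 411.9, 187.4], [0.0, 0.0, 1.0]] [[0.984, 0.11, -0.141], [-0.178, 0.689, -0.703], [0.02, 0.716, 0.697]] ['image', 'K', 'eye', 'rotation']
top [0.363, 0.029, 0.862] [[356.0, 0.0, 264.0], [0.0, 356.0, 198.0], [0.0, 0.0, 1.0]] [[-0.202, 0.953, -0.225], [-0.979, -0.198, 0.043], [-0.004, 0.229, 0.973]] ['image', 'K', 'eye', 'rotation']
wrist [0.156, 0.659, 0.373] [[325.4, 0.0, 256.1], [0.0, 325.4, 194.7], [0.0, 0.0, 1.0]] [[0.323, -0.914, -0.245], [0.947, 0.311, 0.084], [-0.001, -0.259, 0.966]] ['image', 'K', 'eye', 'rotation']
{'time_s': 0.15, 'joints': [-77.413, 27.367, 1.282, 89.161, -0.658, 63.557, -4.762], 'dq': [-0.016, -0.123, 0.127, -0.179, 0.043, 0.002, 0.044], 'joint_efforts': [0.003, -59.692, 1.61, -28.149, 0.013, 0.007, 0.0], 'tool_pos': [0.217, 0.639, 0.303], 'orientation': [[-0.947, 0.322, -0.0], [0.322, 0.947, -0.001], [-0.0, -0.001, -1.0]], 'force': [-0.434, -0.336, 0.061], 'torque': [-0.035, 0.028, 0.026], 'grip_force': 0.0, 'finger_gap': 0.086} 0.0539
```

View pics/top0.png

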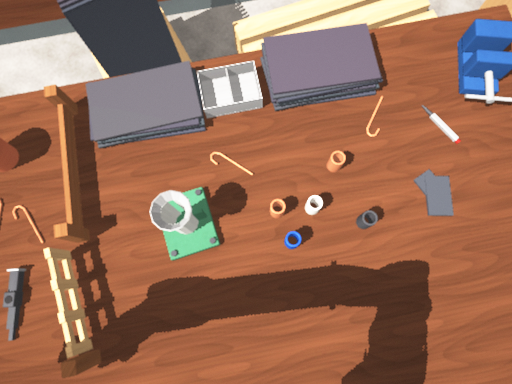

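View pics/side0.png

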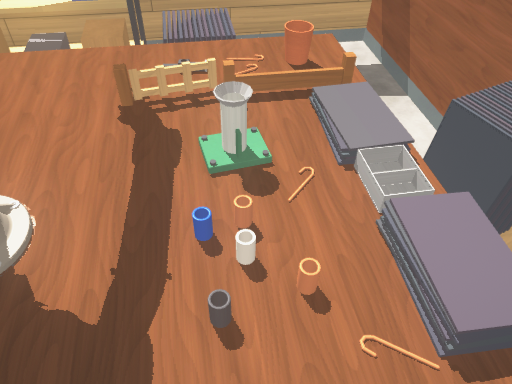

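Top view: copper sleeves at about (278,208) and (336,161). Look-alikes are white (314,205), blue (293,240), dark steel (368,219), the thin copper-coloured canes at (231,163) and (375,117), and a terracotta cup at the left edge. The magazine's funnel is at (171,211). In the side view the copper rims are at (243,202) and (310,267), the steel sleeve at (220,308) and the funnel at (233,93). I choose the two short copper cylinders and check them in a close crop.

Run:
```python
import cv2,numpy as np,pickle
S=pickle.load(open("s0.pkl","rb"))
t=S["top"]["image"];s=S["side"]["image"]
def crop(i,x,y,w,h,f):return cv2.resize(i[y:y+h,x:x+w],None,fx=f,fy=f,interpolation=cv2.INTER_CUBIC)
a=crop(t,255,140,100,75,4);b=crop(s,225,185,100,75*1,4)
c=crop(t,140,180,100,75,4);d=crop(s,190,75,100,75,4)
e=crop(s,225,230,100,75,4)
cv2.imwrite("pics/crop1.png",np.vstack([np.hstack([a,e]),np.hstack([c,d])]))
for n in("top","side"):
    h=cv2.cvtColor(S[n]["image"],cv2.COLOR_BGR2HSV)
    for p in ([(278,200),(278,208),(336,153),(336,165),(300,170)] if n=="top" else [(243,196),(243,215),(310,261),(310,285),(280,230)]):print(n,p,h[p[1],p[0]])
```

```text
top (278, 200) [ 18 101 255]
top (278, 208) [ 10 138  87]
top (336, 153) [ 10 146 226]
top (336, 165) [ 11 139 240]
top (300, 170) [ 10 152 184]
side (243, 196) [ 12 141 241]
side (243, 215) [ 10 143 189]
side (310, 261) [ 10 148 193]
side (310, 285) [ 10 147 191]
side (280, 230) [ 11 145 176]
```

View pics/crop1.png

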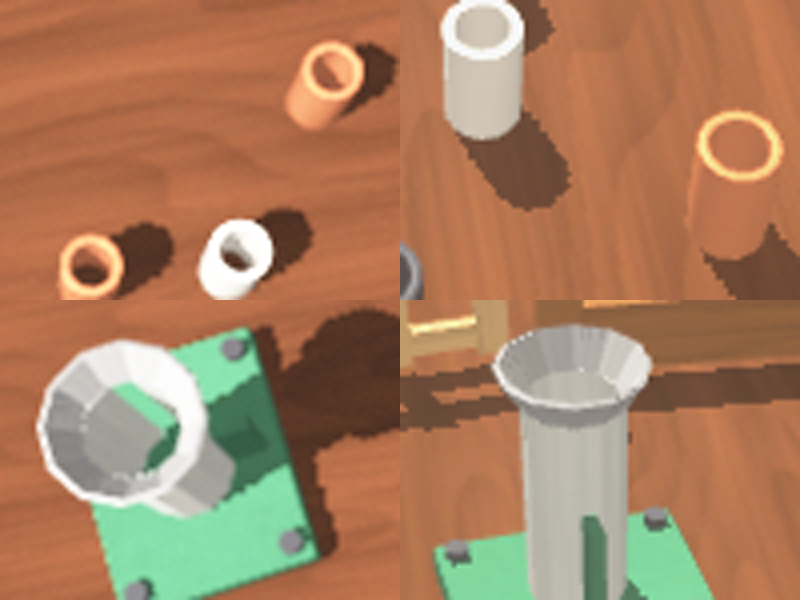

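The crop shows plain copper sleeves with bores: top view rims at about (338,158) and (278,207), side view rim at (310,267). The white one is a look-alike. The funnel rim is centred at top (170.7,210.7) and side (233,91.7). Next I triangulate the rim centres from both views.

```bash
cat > h.py <<'E'
import cv2,numpy as np,pickle
def ray(s,p):
    d=np.linalg.inv(s["K"])@[p[0],p[1],1.];d=s["rotation"]@(d*[1,-1,-1]);return np.array(s["eye"]),d/np.linalg.norm(d)
def plane(s,p,z):
    e,d=ray(s,p);return e+d*(z-e[2])/d[2]
def tri(*ps):
    A=0;b=0;rs=[ray(s,p) for s,p in ps]
    for e,d in rs:
        P=np.eye(3)-np.outer(d,d);A=A+P;b=b+P@e
    x=np.linalg.solve(A,b);return x,[np.linalg.norm(np.cross(x-e,d)) for e,d in rs]
def proj(s,X):
    c=np.array(s["rotation"]).T@(np.array(X)-s["eye"]);c=s["K"]@(c*[1,-1,-1]);return c[:2]/c[2]
def delta(o,target):  # world shift -> tool-axes offset, in units of 0.2 m
    return np.array(o["orientation"]).T@(np.array(target)-o["tool_pos"])/0.2
E
python3 - <<'E'
from h import *
S=pickle.load(open("s0.pkl","rb"));t,s=S["top"],S["side"]
for n,a,b in [("A",(278,206.75),(243,202)),("B",(338.2,158),(309.75,266.75)),("fun",(170.75,210.75),(233,91.75)),("white",(315.5,203),(245.5,237)),("steel",(369.5,217.5),(220,298)),("blue",(293,238.5),(203,213))]:
    x,r=tri((t,a),(s,b));print(n,x.round(4),np.round(r,4),np.hypot(x[0],x[1]).round(3))
E
```

```text
A [ 0.5229 -0.0338  0.0574] [0.0011 0.0011] 0.524
B [ 0.609  -0.199   0.0587] [0.0008 0.0008] 0.641
fun [0.5369 0.1861 0.1642] [0.0006 0.0006] 0.568
white [ 0.5137 -0.1203  0.0592] [0.0012 0.0012] 0.528
steel [ 0.4556 -0.2328  0.0598] [0.0012 0.0012] 0.512
blue [ 0.4448 -0.0513  0.0588] [0.0016 0.0016] 0.448
```

```bash
cat >> h.py <<'E'
import json
def plan(o,wps,claw,step=0.038,tstep=6.8):
    """rows (offset in tool axes /0.2, turn /360) via world waypoints (x,y,z,yaw of tool y in deg)"""
    R=np.array(o["orientation"],float);p=np.array(o["tool_pos"],float);rows=[]
    for x,y,z,yaw in wps:
        cur=np.degrees(np.arctan2(R[1,1],R[0,1]));d=(yaw-cur+180)%360-180
        g=np.array([x,y,z])-p;n=int(np.ceil(max(np.linalg.norm(g)/step,abs(d)/tstep,1)))
        for i in range(n):
            off=np.round(R.T@(g/n)/.2,3);tw=round(-d/n/360,4)
            rows.append({"claw":claw,"offset":off.tolist(),"turn":tw})
            a=np.radians(-tw*360);p=p+R@off*.2
            R=np.array([[np.cos(a),-np.sin(a),0],[np.sin(a),np.cos(a),0],[0,0,1]])@R
    for i in range(0,len(rows),8):print(json.dumps(rows[i:i+8]))
E
python3 - <<'E'
from h import *
from bench import ctrl
plan(ctrl.get_obs(),[(0.45,.22,.30,-5),(.523,-.034,.25,-45)],-1)
E
```

```text
[{"claw": -1, "offset": [-0.137, -0.124, 0.001], "turn": 0.0163}, {"claw": -1, "offset": [-0.149, -0.109, 0.001], "turn": 0.0163}, {"claw": -1, "offset": [-0.159, -0.093, 0.001], "turn": 0.0163}, {"claw": -1, "offset": [-0.168, -0.077, 0.001], "turn": 0.0163}, {"claw": -1, "offset": [-0.175, -0.059, 0.001], "turn": 0.0163}, {"claw": -1, "offset": [-0.18, -0.041, 0.001], "turn": 0.0163}, {"claw": -1, "offset": [-0.183, -0.022, 0.001], "turn": 0.0163}, {"claw": -1, "offset": [-0.184, -0.003, 0.001], "turn": 0.0163}]
[{"claw": -1, "offset": [-0.184, 0.015, 0.001], "turn": 0.0163}, {"claw": -1, "offset": [-0.181, 0.034, 0.001], "turn": 0.0163}, {"claw": -1, "offset": [-0.177, 0.052, 0.001], "turn": 0.0163}, {"claw": -1, "offset": [-0.17, 0.07, 0.001], "turn": 0.0163}, {"claw": -1, "offset": [-0.162, 0.087, 0.001], "turn": 0.0163}, {"claw": -1, "offset": [-0.154, 0.059, 0.032], "turn": 0.0139}, {"claw": -1, "offset": [-0.148, 0.073, 0.032], "turn": 0.0139}, {"claw": -1, "offset": [-0.141, 0.085, 0.032], "turn": 0.0139}]
[{"claw": -1, "offset": [-0.133, 0.097, 0.032], "turn": 0.0139}, {"claw": -1, "offset": [-0.124, 0.109, 0.032], "turn": 0.0139}, {"claw": -1, "offset": [-0.114, 0.119, 0.032], "turn": 0.0139}, {"claw": -1, "offset": [-0.104, 0.128, 0.032], "turn": 0.0139}, {"claw": -1, "offset": [-0.092, 0.137, 0.032], "turn": 0.0139}]
```

{"method": "jog_arm", "body": {"deltas": [{"claw": -1,"offset": [-0.137,-0.124,0],"turn": 0.016},{"claw": -1,"offset": [-0.149,-0.109,0],"turn": 0.016},{"claw": -1,"offset": [-0.159,-0.093,0],"turn": 0.016},{"claw": -1,"offset": [-0.168,-0.077,0],"turn": 0.016},{"claw": -1,"offset": [-0.175,-0.059,0],"turn": 0.016},{"claw": -1,"offset": [-0.18,-0.041,0],"turn": 0.016},{"claw": -1,"offset": [-0.183,-0.022,0],"turn": 0.016},{"claw": -1,"offset": [-0.184,-0.003,0],"turn": 0.016}]}}

```text
time_s: 0.82
tool_pos: [0.3631, 0.3803, 0.3038]
orientation: [[-0.42, 0.907, -0.0], [0.907, 0.42, 0.0], [0.0, -0.0, -1.0]]
force: [-0.5, -0.5, -0.2]
finger_gap: 0.0852
grip_force: 0.0
```

{"method": "jog_arm", "body": {"deltas": [{"claw": -1,"offset": [-0.184,0.015,0],"turn": 0.016},{"claw": -1,"offset": [-0.181,0.034,0],"turn": 0.016},{"claw": -1,"offset": [-0.177,0.052,0],"turn": 0.016},{"claw": -1,"offset": [-0.17,0.07,0],"turn": 0.016},{"claw": -1,"offset": [-0.162,0.087,0],"turn": 0.016},{"claw": -1,"offset": [-0.154,0.059,0.032],"turn": 0.014},{"claw": -1,"offset": [-0.148,0.073,0.032],"turn": 0.014},{"claw": -1,"offset": [-0.141,0.085,0.032],"turn": 0.014}]}}

```text
time_s: 1.48
tool_pos: [0.4847, 0.1267, 0.2845]
orientation: [[0.326, 0.945, 0.0], [0.945, -0.326, 0.0], [0.0, 0.0, -1.0]]
force: [-0.2, -0.3, -0.8]
finger_gap: 0.0856
grip_force: 0.0
```

{"method": "jog_arm", "body": {"deltas": [{"claw": -1,"offset": [-0.133,0.097,0.032],"turn": 0.014},{"claw": -1,"offset": [-0.124,0.109,0.032],"turn": 0.014},{"claw": -1,"offset": [-0.114,0.119,0.032],"turn": 0.014},{"claw": -1,"offset": [-0.104,0.128,0.032],"turn": 0.014},{"claw": -1,"offset": [-0.092,0.137,0.032],"turn": 0.014},{"claw": -1,"offset": [0,0,0],"turn": 0},{"claw": -1,"offset": [0,0,0],"turn": 0}]}}

```text
time_s: 2.07
tool_pos: [0.5333, -0.0313, 0.2523]
orientation: [[0.697, 0.717, -0.001], [0.717, -0.697, -0.001], [-0.001, 0.0, -1.0]]
force: [-0.4, 0.7, 0.1]
finger_gap: 0.0852
grip_force: 0.0
```

Run:
```python
from h import *
from bench import ctrl
o=ctrl.get_obs();print(o["tool_pos"],np.round(o["orientation"],3).tolist(),o["time_s"],np.round(o["joints"],1))
s=ctrl.snapshot("wrist");t=ctrl.snapshot("top");pickle.dump((s,t),open("s1.pkl","wb"))
im=s["image"].copy()
for X in [(.5229,-.0338,.06),(.5229,-.0338,0)]:
    print(proj(s,X))
cv2.imwrite("pics/w1.png",im)
```

```text
[ 0.53329202 -0.03125753  0.2522906 ] [[0.697, 0.717, -0.001], [0.717, -0.697, -0.001], [-0.001, 0.0, -1.0]] 2.0667 [-33.8  20.5  38.  113.3 -15.9  51.4 -31.8]
[248.52777728 199.15187853]
[249.80274883 183.11719841]
```

View pics/w1.png

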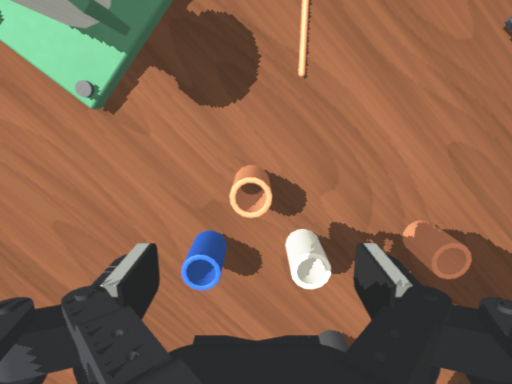

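The wrist view shows A's rim centred at (251,198), about 3 px from the prediction. Blue (205,270) and white (308,265) are clear of the closing line, and B's rim is at (451,258).

Run:
```python
from h import *
from bench import ctrl
s,t=pickle.load(open("s1.pkl","rb"))
print(plane(s,(251,197.5),.06),plane(s,(451,258.5),.06), tri((s,(251,197.5)),(t,(278,206.75))))
plan(ctrl.get_obs(),[(.523,-.033,.180,-45),(.523,-.033,.105,-45)],-1)
```

```text
[ 0.52538567 -0.03422037  0.06      ] [ 0.61243394 -0.19680664  0.06      ] (array([ 0.52333962, -0.03515048,  0.05087091]), [np.float64(0.0007939297295300677), np.float64(0.0007939297295301201)])
[{"claw": -1, "offset": [-0.026, -0.01, 0.181], "turn": 0.0015}, {"claw": -1, "offset": [-0.026, -0.01, 0.181], "turn": 0.0015}, {"claw": -1, "offset": [-0.0, -0.0, 0.188], "turn": 0.0}, {"claw": -1, "offset": [-0.0, -0.0, 0.188], "turn": 0.0}]
```

{"method": "jog_arm", "body": {"deltas": [{"claw": -1,"offset": [-0.021,-0.012,0.18],"turn": 0.001},{"claw": -1,"offset": [-0.021,-0.012,0.18],"turn": 0.001},{"claw": -1,"offset": [0,0,0.18],"turn": 0},{"claw": -1,"offset": [0,0,0.12],"turn": 0},{"claw": -1,"offset": [0,0,0.08],"turn": 0},{"claw": -1,"offset": [0,0,0],"turn": 0},{"claw": -1,"offset": [0,0,0],"turn": 0}]}}

```text
time_s: 2.75
tool_pos: [0.5239, -0.0305, 0.1045]
orientation: [[0.702, 0.712, -0.001], [0.712, -0.702, 0.001], [-0.001, -0.001, -1.0]]
force: [0.9, -0.5, 0.7]
finger_gap: 0.0853
grip_force: 0.0
```

{"method": "jog_arm", "body": {"deltas": [{"claw": 1,"offset": [0,0,0],"turn": 0},{"claw": 1,"offset": [0,0,0],"turn": 0},{"claw": 1,"offset": [0,0,0],"turn": 0},{"claw": 1,"offset": [0,0,0],"turn": 0},{"claw": 1,"offset": [0,0,0],"turn": 0},{"claw": 1,"offset": [0,0,0],"turn": 0},{"claw": 1,"offset": [0,0,0],"turn": 0},{"claw": 1,"offset": [0,0,0],"turn": 0}]}}

```text
time_s: 3.42
tool_pos: [0.5249, -0.0317, 0.1059]
orientation: [[0.704, 0.711, 0.002], [0.711, -0.704, 0.001], [0.002, 0.0, -1.0]]
force: [-1.0, 0.1, 8.2]
finger_gap: 0.0351
grip_force: 58.8
```

Run:
```python
from h import *
from bench import ctrl
plan(ctrl.get_obs(),[(.525,-.032,.306,-45),(.537,.186,.306,-45)],1,step=.034)
```

```text
[{"claw": 1, "offset": [0.0, 0.0, -0.167], "turn": 0.0001}, {"claw": 1, "offset": [0.0, 0.0, -0.167], "turn": 0.0001}, {"claw": 1, "offset": [0.0, 0.0, -0.167], "turn": 0.0001}, {"claw": 1, "offset": [0.0, 0.0, -0.167], "turn": 0.0001}, {"claw": 1, "offset": [0.0, 0.0, -0.167], "turn": 0.0001}, {"claw": 1, "offset": [0.0, 0.0, -0.167], "turn": 0.0001}, {"claw": 1, "offset": [0.116, -0.104, 0.0], "turn": 0.0}, {"claw": 1, "offset": [0.116, -0.104, 0.0], "turn": 0.0}]
[{"claw": 1, "offset": [0.116, -0.104, 0.0], "turn": 0.0}, {"claw": 1, "offset": [0.116, -0.104, 0.0], "turn": 0.0}, {"claw": 1, "offset": [0.116, -0.104, 0.0], "turn": 0.0}, {"claw": 1, "offset": [0.116, -0.104, 0.0], "turn": 0.0}, {"claw": 1, "offset": [0.116, -0.104, 0.0], "turn": 0.0}]
```

{"method": "jog_arm", "body": {"deltas": [{"claw": 1,"offset": [0,0,-0.06],"turn": 0},{"claw": 1,"offset": [0,0,-0.16],"turn": 0},{"claw": 1,"offset": [0,0,-0.16],"turn": 0},{"claw": 1,"offset": [0,0,-0.16],"turn": 0},{"claw": 1,"offset": [0,0,-0.16],"turn": 0},{"claw": 1,"offset": [0,0,-0.16],"turn": 0},{"claw": 1,"offset": [0,0,-0.15],"turn": 0},{"claw": 1,"offset": [0.06,-0.05,0],"turn": 0}]}}

```text
time_s: 4.08
tool_pos: [0.5273, -0.0203, 0.3132]
orientation: [[0.708, 0.707, 0.009], [0.707, -0.708, 0.001], [0.007, 0.006, -1.0]]
force: [1.5, -0.4, -2.2]
finger_gap: 0.0345
grip_force: 60.6
```

{"method": "jog_arm", "body": {"deltas": [{"claw": 1,"offset": [0.116,-0.104,0],"turn": 0},{"claw": 1,"offset": [0.116,-0.104,0],"turn": 0},{"claw": 1,"offset": [0.116,-0.104,0],"turn": 0},{"claw": 1,"offset": [0.116,-0.104,0],"turn": 0},{"claw": 1,"offset": [0.116,-0.104,0],"turn": 0},{"claw": 1,"offset": [0.116,-0.104,0],"turn": 0},{"claw": 1,"offset": [0.06,-0.05,0],"turn": 0},{"claw": 1,"offset": [0,0,0],"turn": 0}]}}

```text
time_s: 4.75
tool_pos: [0.5353, 0.1908, 0.3067]
orientation: [[0.699, 0.715, -0.0], [0.715, -0.699, 0.001], [0.0, -0.001, -1.0]]
force: [-0.2, 0.6, -2.9]
finger_gap: 0.0348
grip_force: 60.6
```

Run:
```python
from h import *
from bench import ctrl
for _ in range(3): S={n:ctrl.snapshot(n) for n in("side","top","wrist")}
pickle.dump(S,open("s2.pkl","wb"))
o=ctrl.get_obs();print(o["tool_pos"],o["finger_gap"],delta(o,(.537,.186,o["tool_pos"][2])))
p=o["tool_pos"]
for n in S:print(n,proj(S[n],(p[0],p[1],p[2]-.106)),proj(S[n],(.537,.186,.168)))
c=lambda i,x,y,f=2:cv2.resize(i[y:y+150,x:x+200],None,fx=f,fy=f,interpolation=cv2.INTER_CUBIC)
cv2.imwrite("pics/h2.png",np.vstack([np.hstack([c(S["side"]["image"],150,10),c(S["top"]["image"],90,130)]),np.hstack([cv2.resize(S["wrist"]["image"],(400,300)),c(S["wrist"]["image"],150,60)])]))
```

```text
[0.53615633 0.18501498 0.30684254] 0.03499785936979133 [ 6.46715909e-03 -4.76662742e-04  1.12552249e-07]
side [232.06402759  76.41254369] [232.72784908  90.28263219]
top [166.29367591 206.96442695] [170.21678129 210.02998487]
wrist [254.71420353 224.64022112] [254.73127762 205.88267083]
```

View pics/h2.png

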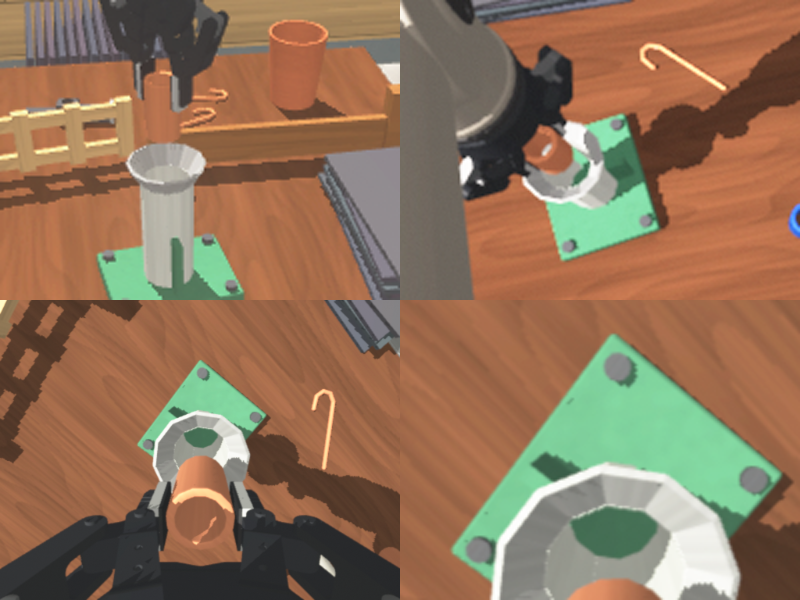

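The sleeve hangs over the funnel and is laterally aligned with it: both are at about column 258 in the wrist view, 232/233.5 in the side view. I check the other direction from the funnel rim's edges.

Run:
```python
from h import *
from bench import ctrl
S=pickle.load(open("s2.pkl","rb"));w=S["wrist"];o=ctrl.get_obs();R=np.array(o["orientation"])
# grey bright funnel pixels: outer rim contour, points rayed on the rim plane, circle fit
h=cv2.cvtColor(w["image"],cv2.COLOR_BGR2HSV);m=((h[...,1]<45)&(h[...,2]>95)).astype(np.uint8);m[:135]=0;m[215:]=0;m[:,:190]=0;m[:,330:]=0
n,l,st,_=cv2.connectedComponentsWithStats(m);k=1+np.argmax(st[1:,4]);print(st[k])
c=max(cv2.findContours((l==k).astype(np.uint8),0,1)[0],key=cv2.contourArea)[:,0]
c=cv2.convexHull(c)[:,0];c=c[c[:,1]<195]
P=np.array([plane(w,p,.168)[:2] for p in c])
A=np.c_[2*P,np.ones(len(P))];x=np.linalg.lstsq(A,(P**2).sum(1),rcond=None)[0];print(x[:2],np.sqrt(x[2]+x[0]**2+x[1]**2),len(P))
x4=[np.mean([0,0])];B=P-.0; 
g=np.array([x[0],x[1],o["tool_pos"][2]]);print(o["tool_pos"],R.T@(g-o["tool_pos"]))
```

```text
[ 196  141  124   74 5891]
[0.53881367 0.18579071] 0.041423845287013115 18
[0.53615633 0.18501498 0.30684254] [2.42278156e-03 1.33915722e-03 1.94666016e-08]
```

{"method": "jog_arm", "body": {"deltas": [{"claw": 1,"offset": [0.01,0.005,0.08],"turn": 0},{"claw": 1,"offset": [0,0,0.1],"turn": 0},{"claw": 1,"offset": [0,0,0.06],"turn": 0},{"claw": 1,"offset": [0,0,0.035],"turn": 0},{"claw": 1,"offset": [0,0,0],"turn": 0},{"claw": 1,"offset": [0,0,0],"turn": 0},{"claw": 1,"offset": [0,0,0],"turn": 0}]}}

```text
time_s: 5.78
tool_pos: [0.5388, 0.1868, 0.2526]
orientation: [[0.704, 0.711, 0.001], [0.711, -0.704, 0.001], [0.001, 0.001, -1.0]]
force: [0.1, 0.6, -2.7]
finger_gap: 0.0348
grip_force: 60.6
```

{"method": "jog_arm", "body": {"deltas": [{"claw": -0.4,"offset": [0,0,0],"turn": 0},{"claw": -0.4,"offset": [0,0,0],"turn": 0},{"claw": -0.4,"offset": [0,0,0],"turn": 0},{"claw": -0.4,"offset": [0,0,0],"turn": 0},{"claw": -0.4,"offset": [0,0,0],"turn": 0},{"claw": -0.4,"offset": [0,0,0],"turn": 0}]}}

```text
time_s: 6.28
tool_pos: [0.5383, 0.1868, 0.2519]
orientation: [[0.703, 0.711, 0.0], [0.711, -0.703, 0.0], [0.0, 0.0, -1.0]]
force: [0.4, 0.0, -0.1]
finger_gap: 0.0597
grip_force: 0.0
```

Run:
```python
from h import *
from bench import ctrl
S={n:ctrl.snapshot(n) for n in("side","wrist")};pickle.dump(S,open("s3.pkl","wb"))
c=lambda i,x,y,f=2:cv2.resize(i[y:y+150,x:x+200],None,fx=f,fy=f,interpolation=cv2.INTER_CUBIC)
cv2.imwrite("pics/d3.png",np.hstack([c(S["side"]["image"],150,30),cv2.resize(S["wrist"]["image"],(400,300))]))
plan(ctrl.get_obs(),[(.538,.186,.310,-45),(.611,-.198,.28,-70)],-1)
```

```text
[{"claw": -1, "offset": [-0.002, 0.001, -0.146], "turn": 0.0004}, {"claw": -1, "offset": [-0.002, 0.001, -0.146], "turn": 0.0004}, {"claw": -1, "offset": [-0.1, 0.147, 0.014], "turn": 0.0063}, {"claw": -1, "offset": [-0.094, 0.151, 0.014], "turn": 0.0063}, {"claw": -1, "offset": [-0.088, 0.154, 0.014], "turn": 0.0063}, {"claw": -1, "offset": [-0.082, 0.158, 0.014], "turn": 0.0063}, {"claw": -1, "offset": [-0.076, 0.161, 0.014], "turn": 0.0063}, {"claw": -1, "offset": [-0.069, 0.164, 0.014], "turn": 0.0063}]
[{"claw": -1, "offset": [-0.063, 0.166, 0.014], "turn": 0.0063}, {"claw": -1, "offset": [-0.056, 0.169, 0.014], "turn": 0.0063}, {"claw": -1, "offset": [-0.049, 0.171, 0.014], "turn": 0.0063}, {"claw": -1, "offset": [-0.042, 0.173, 0.014], "turn": 0.0063}, {"claw": -1, "offset": [-0.036, 0.174, 0.014], "turn": 0.0063}]
```

View pics/d3.png

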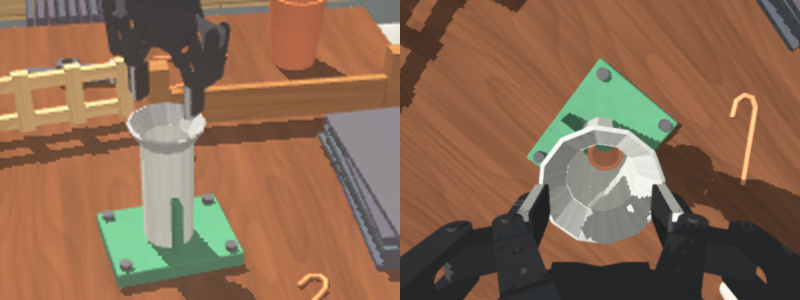

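The tube takes the first sleeve: the wrist view shows its copper ring deep inside at about (605,155) in the picture. On to B, with another look at the tube on the way.

{"method": "jog_arm", "body": {"deltas": [{"claw": -0.4,"offset": [0,0,-0.15],"turn": 0},{"claw": -0.4,"offset": [0,0,-0.15],"turn": 0},{"claw": -1,"offset": [-0.1,0.147,0.014],"turn": 0.006},{"claw": -1,"offset": [-0.094,0.151,0.014],"turn": 0.006},{"claw": -1,"offset": [-0.088,0.154,0.014],"turn": 0.006},{"claw": -1,"offset": [-0.082,0.158,0.014],"turn": 0.006},{"claw": -1,"offset": [-0.076,0.161,0.014],"turn": 0.006},{"claw": -1,"offset": [-0.069,0.164,0.014],"turn": 0.006}]}}

```text
time_s: 7.05
tool_pos: [0.5802, -0.024, 0.2949]
orientation: [[0.846, 0.534, 0.0], [0.534, -0.846, 0.0], [0.0, -0.0, -1.0]]
force: [-0.0, 0.8, 0.6]
finger_gap: 0.0852
grip_force: 0.0
```

{"method": "jog_arm", "body": {"deltas": [{"claw": -1,"offset": [-0.063,0.166,0.014],"turn": 0.006},{"claw": -1,"offset": [-0.056,0.169,0.014],"turn": 0.006},{"claw": -1,"offset": [-0.049,0.171,0.014],"turn": 0.006},{"claw": -1,"offset": [-0.042,0.173,0.014],"turn": 0.006},{"claw": -1,"offset": [-0.036,0.174,0.014],"turn": 0.006},{"claw": -1,"offset": [0,0,0],"turn": 0},{"claw": -1,"offset": [0,0,0],"turn": 0},{"claw": -1,"offset": [0,0,0],"turn": 0}]}}

```text
time_s: 7.72
tool_pos: [0.6169, -0.1959, 0.2805]
orientation: [[0.93, 0.367, -0.001], [0.367, -0.93, 0.001], [-0.0, -0.001, -1.0]]
force: [0.7, 0.1, 0.0]
finger_gap: 0.0853
grip_force: 0.0
```

Run:
```python
from h import *
from bench import ctrl
S={n:ctrl.snapshot(n) for n in("side","top","wrist")};pickle.dump(S,open("s4.pkl","wb"))
o=ctrl.get_obs();print(o["tool_pos"],np.round(o["orientation"],3).tolist(),o["time_s"])
print(proj(S["wrist"],(.611,-.198,.06)))
c=lambda i,x,y,f=4:cv2.resize(i[y:y+75,x:x+100],None,fx=f,fy=f,interpolation=cv2.INTER_CUBIC)
cv2.imwrite("pics/e4.png",np.vstack([np.hstack([c(S["side"]["image"],185,85),c(S["top"]["image"],140,180)]),np.hstack([cv2.resize(S["wrist"]["image"],(400,300)),c(S["wrist"]["image"],200,150)])]))
```

```text
[ 0.61722341 -0.19444663  0.28083055] [[0.929, 0.37, -0.0], [0.37, -0.929, 0.001], [0.0, -0.001, -1.0]] 7.8667
[256.78379389 189.35332381]
```

View pics/e4.png

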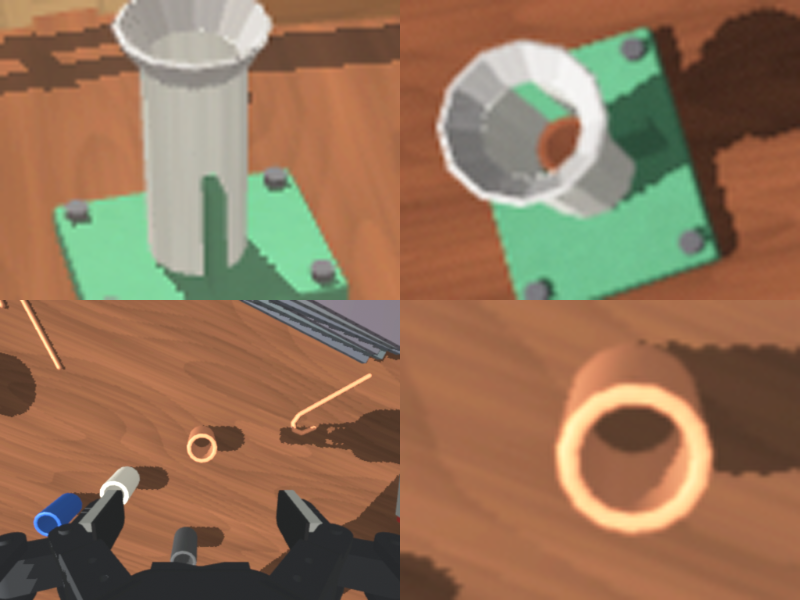

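B's rim is at wrist pixel (258.5,189.5), about 2 px from the prediction. The top view shows the first sleeve's ring down the tube at about (181,216). I check its height.

Run:
```python
from h import *
from bench import ctrl
S=pickle.load(open("s4.pkl","rb"));o=ctrl.get_obs()
for z in(.08,.1,.12,.14):print(z,proj(S["top"],(.538,.186,z)))
b=plane(S["wrist"],(258.5,189.5),.06);print(b)
g=(b+[.611,-.198,.06])/2;print(delta(o,(g[0],g[1],.105)))
```

```text
0.08 [180.41922995 217.33011458]
0.1 [178.283765   215.71244524]
0.12 [176.03814112 214.01132771]
0.14 [173.67360874 212.22013394]
[ 0.61145388 -0.19951858  0.06      ]
[-0.03618497  0.00987935  0.87912828]
```

The first sleeve's rim matches z≈0.08, so it is on the floor. Now I grasp B.

{"method": "jog_arm", "body": {"deltas": [{"claw": -1,"offset": [-0.018,0.005,0.17],"turn": 0},{"claw": -1,"offset": [-0.018,0.005,0.18],"turn": 0},{"claw": -1,"offset": [0,0,0.18],"turn": 0},{"claw": -1,"offset": [0,0,0.17],"turn": 0},{"claw": -1,"offset": [0,0,0.12],"turn": 0},{"claw": -1,"offset": [0,0,0.06],"turn": 0},{"claw": -1,"offset": [0,0,0],"turn": 0},{"claw": -1,"offset": [0,0,0],"turn": 0}]}}

```text
time_s: 8.53
tool_pos: [0.6114, -0.2005, 0.1055]
orientation: [[0.93, 0.368, 0.0], [0.368, -0.93, -0.0], [0.0, 0.0, -1.0]]
force: [0.7, 0.2, -0.2]
finger_gap: 0.0854
grip_force: 0.0
```

{"method": "jog_arm", "body": {"deltas": [{"claw": 1,"offset": [0,0,0],"turn": 0},{"claw": 1,"offset": [0,0,0],"turn": 0},{"claw": 1,"offset": [0,0,0],"turn": 0},{"claw": 1,"offset": [0,0,0],"turn": 0},{"claw": 1,"offset": [0,0,0],"turn": 0},{"claw": 1,"offset": [0,0,0],"turn": 0},{"claw": 1,"offset": [0,0,0],"turn": 0},{"claw": 1,"offset": [0,0,0],"turn": 0}]}}

```text
time_s: 9.2
tool_pos: [0.6115, -0.201, 0.1063]
orientation: [[0.93, 0.367, 0.002], [0.367, -0.93, 0.0], [0.002, 0.0, -1.0]]
force: [-0.8, 1.8, 7.1]
finger_gap: 0.0348
grip_force: 59.0
```

Run:
```python
from h import *
from bench import ctrl
o=ctrl.get_obs();p=o["tool_pos"];print(p,o["finger_gap"])
plan(o,[(p[0],p[1],.31,-68),(.538,.186,.310,-45)],1,step=.034)
```

```text
[ 0.61151311 -0.20103129  0.10627576] 0.034819971090694124
[{"claw": 1, "offset": [0.0, 0.0, -0.17], "turn": -0.0002}, {"claw": 1, "offset": [0.0, 0.0, -0.17], "turn": -0.0002}, {"claw": 1, "offset": [0.0, 0.0, -0.17], "turn": -0.0002}, {"claw": 1, "offset": [0.0, 0.0, -0.17], "turn": -0.0002}, {"claw": 1, "offset": [0.0, 0.0, -0.17], "turn": -0.0002}, {"claw": 1, "offset": [0.0, 0.0, -0.17], "turn": -0.0002}, {"claw": 1, "offset": [0.032, -0.161, 0.0], "turn": -0.0053}, {"claw": 1, "offset": [0.037, -0.16, 0.0], "turn": -0.0053}]
[{"claw": 1, "offset": [0.043, -0.158, 0.0], "turn": -0.0053}, {"claw": 1, "offset": [0.048, -0.157, 0.0], "turn": -0.0053}, {"claw": 1, "offset": [0.053, -0.155, 0.0], "turn": -0.0053}, {"claw": 1, "offset": [0.058, -0.153, 0.0], "turn": -0.0053}, {"claw": 1, "offset": [0.063, -0.151, 0.0], "turn": -0.0053}, {"claw": 1, "offset": [0.068, -0.149, 0.0], "turn": -0.0053}, {"claw": 1, "offset": [0.073, -0.147, 0.0], "turn": -0.0053}, {"claw": 1, "offset": [0.078, -0.144, 0.0], "turn": -0.0053}]
[{"claw": 1, "offset": [0.083, -0.142, 0.0], "turn": -0.0053}, {"claw": 1, "offset": [0.088, -0.139, 0.0], "turn": -0.0053}]
```

{"method": "jog_arm", "body": {"deltas": [{"claw": 1,"offset": [0,0,-0.08],"turn": 0},{"claw": 1,"offset": [0,0,-0.17],"turn": 0},{"claw": 1,"offset": [0,0,-0.17],"turn": 0},{"claw": 1,"offset": [0,0,-0.17],"turn": 0},{"claw": 1,"offset": [0,0,-0.17],"turn": 0},{"claw": 1,"offset": [0,0,-0.17],"turn": 0},{"claw": 1,"offset": [0,0,-0.09],"turn": 0},{"claw": 1,"offset": [0.035,-0.16,0],"turn": -0.0053}]}}

```text
time_s: 9.87
tool_pos: [0.6062, -0.1767, 0.3148]
orientation: [[0.921, 0.389, 0.009], [0.389, -0.921, -0.007], [0.006, 0.01, -1.0]]
force: [1.3, -2.2, -2.3]
finger_gap: 0.0344
grip_force: 60.7
```

{"method": "jog_arm", "body": {"deltas": [{"claw": 1,"offset": [0.035,-0.16,0],"turn": -0.0053},{"claw": 1,"offset": [0.043,-0.158,0],"turn": -0.0053},{"claw": 1,"offset": [0.048,-0.157,0],"turn": -0.0053},{"claw": 1,"offset": [0.053,-0.155,0],"turn": -0.0053},{"claw": 1,"offset": [0.058,-0.153,0],"turn": -0.0053},{"claw": 1,"offset": [0.063,-0.151,0],"turn": -0.0053},{"claw": 1,"offset": [0.068,-0.149,0],"turn": -0.0053},{"claw": 1,"offset": [0.073,-0.147,0],"turn": -0.0053}]}}

```text
time_s: 10.53
tool_pos: [0.5574, 0.0904, 0.3089]
orientation: [[0.78, 0.626, -0.0], [0.626, -0.78, 0.0], [-0.0, -0.0, -1.0]]
force: [0.8, 0.9, -3.5]
finger_gap: 0.0346
grip_force: 60.6
```

{"method": "jog_arm", "body": {"deltas": [{"claw": 1,"offset": [0.078,-0.144,0],"turn": -0.0053},{"claw": 1,"offset": [0.083,-0.142,0],"turn": -0.0053},{"claw": 1,"offset": [0.088,-0.139,0],"turn": -0.0053},{"claw": 1,"offset": [0,0,0],"turn": 0},{"claw": 1,"offset": [0,0,0],"turn": 0},{"claw": 1,"offset": [0,0,0],"turn": 0},{"claw": 1,"offset": [0,0,0],"turn": 0}]}}

```text
time_s: 11.12
tool_pos: [0.5409, 0.1846, 0.3089]
orientation: [[0.716, 0.698, -0.0], [0.698, -0.716, -0.001], [-0.0, 0.0, -1.0]]
force: [-0.2, -0.2, -2.1]
finger_gap: 0.0347
grip_force: 60.7
```

Run:
```python
from h import *
from bench import ctrl
S={n:ctrl.snapshot(n) for n in("side","wrist")}
o=ctrl.get_obs();print(o["tool_pos"],o["finger_gap"],delta(o,(.538,.186,.252)))
c=lambda i,x,y,f=2:cv2.resize(i[y:y+150,x:x+200],None,fx=f,fy=f,interpolation=cv2.INTER_CUBIC)
cv2.imwrite("pics/h5.png",np.hstack([c(S["side"]["image"],150,10),cv2.resize(S["wrist"]["image"],(400,300))]))
```

```text
[0.54106436 0.18457377 0.30898733] 0.03477150103689724 [-0.00596355 -0.01586013  0.28493401]
```

View pics/h5.png

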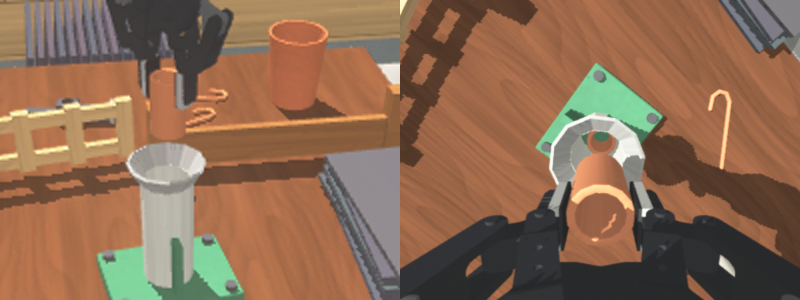

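The second sleeve is held upright over the mouth, at about (168,118) in the side picture, and the first ring is visible deep in the tube. I shift −1 mm in x and −3 mm in y, lower and release.

{"method": "jog_arm", "body": {"deltas": [{"claw": 1,"offset": [-0.006,-0.016,0.08],"turn": 0},{"claw": 1,"offset": [0,0,0.1],"turn": 0},{"claw": 1,"offset": [0,0,0.06],"turn": 0},{"claw": 1,"offset": [0,0,0.045],"turn": 0},{"claw": 1,"offset": [0,0,0],"turn": 0},{"claw": 1,"offset": [0,0,0],"turn": 0},{"claw": 1,"offset": [0,0,0],"turn": 0}]}}

```text
time_s: 11.8
tool_pos: [0.5384, 0.1874, 0.2527]
orientation: [[0.714, 0.7, 0.001], [0.7, -0.714, 0.0], [0.001, 0.001, -1.0]]
force: [0.3, -0.2, -2.1]
finger_gap: 0.0347
grip_force: 60.7
```

{"method": "jog_arm", "body": {"deltas": [{"claw": -0.4,"offset": [0,0,0],"turn": 0},{"claw": -0.4,"offset": [0,0,0],"turn": 0},{"claw": -0.4,"offset": [0,0,0],"turn": 0},{"claw": -0.4,"offset": [0,0,0],"turn": 0},{"claw": -0.4,"offset": [0,0,0],"turn": 0},{"claw": -0.4,"offset": [0,0,0],"turn": 0}]}}

```text
time_s: 12.3
tool_pos: [0.5378, 0.1877, 0.2521]
orientation: [[0.714, 0.7, 0.0], [0.7, -0.714, 0.0], [0.0, 0.0, -1.0]]
force: [1.0, 0.2, -0.1]
finger_gap: 0.0599
grip_force: 0.0
```

{"method": "jog_arm", "body": {"deltas": [{"claw": -0.4,"offset": [0,0,-0.15],"turn": 0},{"claw": -0.4,"offset": [0,0,-0.18],"turn": 0},{"claw": -0.4,"offset": [-0.11,0.12,0],"turn": 0},{"claw": -0.4,"offset": [-0.11,0.12,0],"turn": 0},{"claw": -0.4,"offset": [-0.11,0.12,0],"turn": 0},{"claw": -0.4,"offset": [-0.11,0.12,0],"turn": 0},{"claw": -0.4,"offset": [-0.11,0.12,0],"turn": 0},{"claw": -0.4,"offset": [0,0,0],"turn": 0}]}}

```text
time_s: 12.97
tool_pos: [0.5428, 0.0171, 0.3187]
orientation: [[0.721, 0.693, 0.001], [0.693, -0.721, -0.002], [-0.001, 0.003, -1.0]]
force: [0.3, -0.9, -0.8]
finger_gap: 0.0598
grip_force: 0.0
```

Run:
```python
from h import *
from bench import ctrl
S={n:ctrl.snapshot(n) for n in("side","top","wrist")};pickle.dump(S,open("s6.pkl","wb"))
for z in(.08,.14,.15,.16):print(z,proj(S["top"],(.538,.186,z)),proj(S["side"],(.538,.186,z)))
c=lambda i,x,y,f=4:cv2.resize(i[y:y+75,x:x+100],None,fx=f,fy=f,interpolation=cv2.INTER_CUBIC)
cv2.imwrite("pics/f6.png",np.vstack([np.hstack([c(S["side"]["image"],185,75),c(S["top"]["image"],130,170)]),np.hstack([cv2.resize(S["wrist"]["image"],(400,300)),cv2.resize(S["side"]["image"],(400,300))])]))
```

```text
0.08 [180.41922995 217.33011458] [233.94909932 124.68726231]
0.14 [173.67360874 212.22013394] [233.44946924 101.72258397]
0.15 [172.44376086 211.28849271] [233.36156951  97.68241655]
0.16 [171.1804665  210.33151491] [233.27226281  93.57758037]
```

View pics/f6.png

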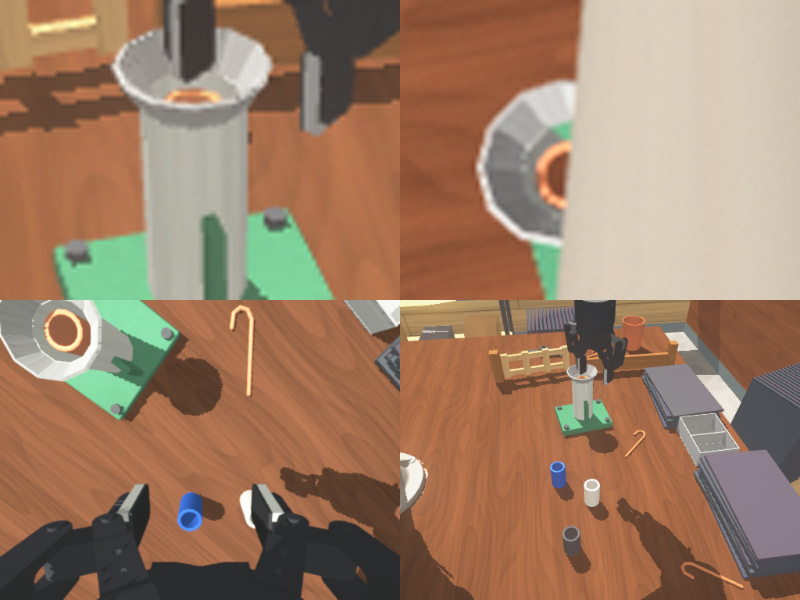

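The second ring lies level at the top of the tube, at about (65,331) in the wrist panel, with the steel sleeve standing untouched at (571,540). A numeric height check, then I hand in.

Run:
```python
from h import *
from bench import ctrl
S=pickle.load(open("s6.pkl","rb"));w=S["wrist"];o=ctrl.get_obs()
for z in(.13,.14,.15,.16):print(z,plane(w,(83.5,39.5),z))
f=plane(S["side"],(233.2,97.7),.14);print("far rim",f,o["dq"].round(2) if hasattr(o["dq"],"round") else o["dq"])
```

```text
0.13 [0.53714183 0.19189093 0.13      ]
0.14 [0.53918194 0.1870941  0.14      ]
0.15 [0.54122205 0.18229727 0.15      ]
0.16 [0.54326215 0.17750045 0.16      ]
far rim [0.53967948 0.20188364 0.14      ] [-1.35  0.43 -1.43 -0.17 -0.09  0.04  0.02]
```

The upper rim sits at z≈0.14 on the tube axis, so the two sleeves are stacked end to end.

{"method": "jog_arm", "body": {"deltas": [{"claw": -0.4,"offset": [0,0,0],"turn": 0},{"claw": -0.4,"offset": [0,0,0],"turn": 0},{"claw": -0.4,"offset": [0,0,0],"turn": 0}]}}

```text
time_s: 13.37
tool_pos: [0.5432, 0.0263, 0.3177]
orientation: [[0.712, 0.702, -0.0], [0.702, -0.712, 0.0], [-0.0, -0.0, -1.0]]
force: [-0.7, 0.8, -0.3]
finger_gap: 0.0595
grip_force: 0.0
```

```bash
python3 -c "
from bench import ctrl
print(ctrl.close_job())"
```

```text
the job is handed in; nothing more can be done
None
```

Both copper sleeves are in the feed tube, one on top of the other with the lower one on the floor, and the steel sleeve was left where it stood; I handed the job in at about 13.4 s, but the hand-in returned no verdict.

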